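Lock the dosing cup under the grinder spout

TASK

Slide the dosing cup on its foot along the track until it is fully home under the grinder's spout: press the spring tongue down with the fingertips behind the foot and, keeping it held down so that the catch lets the foot through, push the foot forward to the far stop, then let the tongue spring back up so that it locks the cup in. Only press and push: do not lift the cup, do not push hard against the grinder, and leave the other things on the slab alone.

Things in the scene. Friction and masses are not known exactly. Their poses are not given: they have to be found in the camera images.
- dock: fixed track with the stainless grinder at its far end. Origin on the slab under the track's centre line; x level along the track towards the grinder (sliding direction), z up. Floor 20 mm above the slab, x = -160 to +115 mm; side rails, inner faces 84 mm apart, tops 32 mm above the slab, open at the -x end
- stop (a point): middle of the far stop's face, at x = +100 mm in the dock frame; the stop is a block 50 mm high, the grinder (363 mm tall) begins 15 mm behind it
- spout (a point): lowest point of the grinder's spout, 126 mm above the slab at x = +60 mm in the dock frame, 28 mm across, on an arm above the track
- tongue (a joint): how far the spring tongue is pressed, m: 0 up (rest), 0.014 fully down. It is an aluminium bar 34 mm wide in the middle of the track, x = -150 to +84 mm (dock frame); goes straight down wherever pressed, springs back when released; about 4 N to start, 9 N fully down. Its top is 37 mm above the slab at rest, 23 mm fully down (3 mm proud of the track floor)
- catch (a point): top of the catch, a block at the tongue's far end (x = +70 to +84 mm, dock frame), 10 mm higher than the bar: 47 mm above the slab at rest. It blocks the foot's front bar (underside 40 mm above the slab) unless the tongue is pressed 8 mm or more, and can rise behind that bar only when the foot is within about 4 mm of the far stop
- tongue_press (a point): point on top of the tongue's free, ribbed near part, behind the cup's foot, at x = -110 mm (dock frame); moves with the tongue. The bar goes on 40 mm behind this point and forward under the foot
- sled: loose steel dosing cup on its sliding foot, one piece, about 0.45 kg. Origin: centre of the foot's underside; x along sliding direction. Foot 130 mm long, 80 mm wide, on two skids 34 mm high; a 12 mm thick front bar between them at the front, a push bar at the rear; cup 58 mm across, 22 mm ahead of the middle, rim 84 mm above the track floor
- sled_mid (a point): middle of the foot, 20 mm above the track floor. Starts at x = -19 to +1 mm in the dock frame, in front of the catch; fully home at x = +35 mm, the foot's front against the far stop
- sled_rear (a point): centre of the upright rear face of the foot's push bar, the face to push on: 60 mm wide, 19 to 45 mm above the track floor (point at 32 mm), 65 mm behind the foot's middle; the tongue at rest passes 2 mm under it
- saucer: bystander, leave alone: white porcelain saucer, 130 mm across, 18 mm high, beside the track. Origin at the centre of its underside.
- moka: bystander, leave alone: aluminium moka-pot base, tapering, 82 mm across the foot, 64 mm high. Origin at the centre of its underside.
- brush: bystander, leave alone: brush with black plastic handle, 150 mm long, lying beside the track, roughly parallel to the track.
- tamper: bystander, leave alone: steel tamper, 58 mm across, 84 mm high, standing near the open end of the track. Origin at the centre of its underside.
- cup: bystander, leave alone: small white espresso cup, 62 mm across, 55 mm high. Origin at the centre of its underside.
- jar: bystander, leave alone: amber glass coffee jar, 76 mm across, 120 mm high, beside the grinder. Origin at the centre of its underside.
- spoon: bystander, leave alone: steel spoon, 140 mm long, lying on the slab, roughly parallel to the track.
Not all that is in view belongs to the job. What is shaped like the sled but blue is not meant.

How it is judged:
On the way, in this order (a step that is already met when the one before it is completed fails the run):
1. the tongue is pressed down by the fingers while the foot is still in front of the catch (value of joint tongue above 0.007 m and x of sled_mid in the frame of dock below 0.008 m and contact force between the fingers and tongue above 0.5 N), for 0.1 s.
2. the foot's front bar passes over the catch while the fingers hold the tongue down (value of joint tongue above 0.0065 m and x of sled_mid in the frame of dock between 0.012 and 0.03 m and contact force between the fingers and tongue above 0.5 N), for 0.04 s.
At the end, for the whole second after the job is handed in: The foot stands level on the track floor, at rest, within 5 mm of the far stop, and the tongue is up again (less than 3 mm down), its catch behind the foot's front bar (x of sled_mid in the frame of dock between 0.03 and 0.04 m and z of sled_mid in the frame of dock between 0.036 and 0.044 m and value of joint tongue below 0.003 m and angle between sled_mid's own z axis and vertical below 0.06 rad and linear speed of sled below 0.02 m/s); the robot touches nothing.
It fails at once if the cup and its foot are lifted (over 12 mm) (z of sled_mid in the frame of dock above 0.052 m).
It fails at once if the cup is tipped (over 0.2 rad) (angle between sled_mid's own z axis and vertical above 0.2 rad).
It fails at once if the grinder or track is pushed hard by the robot (over 30 N) (contact force between the arm and dock above 30 N).
It fails at once if another thing on the slab is moved by more than 25 mm or knocked over (distance of any of saucer, moka, brush, tamper, cup, jar, spoon from where it was at the start of the episode above 0.025 m or angle between any of moka, tamper, cup, jar, saucer's own z axis and vertical above 0.4 rad).
It also fails if it takes over 32 s, if anything falls off the work surface, if the arm or the gripper's body presses on something with over 40 N, if the wrist force passes 120 N, or if a joint passes its speed limit or range.

ROBOT

A 7-joint arm with a two-finger parallel gripper is mounted at the origin on the work surface. World frame = base frame: x ahead of the robot, y to its left, z up, the work surface at z = 0. Lengths are in m, angles in rad, forces in N, time in s.
With the tool pointing down it reaches from about 0.35 to 0.9 m from the base axis. Payload 8.1 kg.
Tool frame: the origin (TCP) lies at the very end of the fingers, on their centre line; the grasp point (between the pads) lies 19 mm behind it; z points along the fingers, y is the line along which they close (so a half turn about z gives the same grasp; the last joint's range is limited). The gripper opens to 92 mm and grips with 3 to 60 N. Pads are 19 mm wide; open, the fingers measure 130 mm over their backs; the gripper's body (75 mm by 190 mm) begins 47 mm behind the grasp point.
Start: joints at [-1.428, 0.434, 0.025, 1.573, -0.012, 1.134, -0.075], TCP at [0.152, 0.606, 0.227] pointing down, gripper open.
Joint ranges: [-2.62, 2.62], [-0.44, 2.09], [-1.27, 1.32], [0.08, 2.57], [-1.32, 4.46], [0.12, 2], [-2.74, 2.74]. Speed limits (rad/s): [2.22, 2.22, 3.01, 3.01, 3.14, 3.14, 3.14].

INTERFACE

Orientations are given as a rotation vector (axis times angle).
In Python, from cell import readout, cams, job gives the robot as it stands.
- The arm moves only by the tool drive_tool, never from a script. Its argument "commands" is a list of rows, each a list of 3 entries, a list of its own where there are three numbers: the turn, a rotation vector about the tool's x, y, z in rad, then the shift along the tool's x, y, z in cm, then the gripper's target within -1 to 1 (fully open at 1, half-way at 0, shut at -1). A call has 1 to 20 rows; each row is the pose to reach, as a shift and turn from the pose commanded when the call began, along the tool's axes at that moment; what a row does not reach only later rows make up. A row lasts 1/12 s, in which the tool goes at most 41.7 mm and 7.16 degrees, less where a joint would pass 70% of its speed; a pose out of reach is approached as far as the arm can. A call with a gripper value outside its range is refused whole. The fingers move at their own pace and stop on an object; "newtons" is the grip in N (left out, the last holds). Time passes only in rows, so rows that repeat a pose let the fingers close. It gives the time, the measured TCP pose, the force, the opening and the grip force at its end, in the units of the state.
- readout.observe(): the state, without advancing time (a new reading comes with each control period).
- cams.get_image(name): name is "side" or "top"; returns the picture (400x640x3 uint8, blue, green, red); there is no depth.
- cams.camera_info(name): a dict with "camera_matrix" (3x3 intrinsics, pixels), "k1" (the pictures are not rectified: a ray, as slopes to the right and down, at radius r is drawn at 1 + k1 r^2 times it, then the intrinsics apply), "R" (3x3) and "t" (3): a world point X has camera coordinates R X + t. Camera axes: x right, y down, z forward; pixel columns grow to the right and rows downward; lengths in m; the calibration is good to about 2 mm. A picture is of the moment at which its call begins. camera_info takes no time and is no camera call.
- job.sign_off(): hands the job in; it is judged then, once.
The state is a dict: "clock": time; "joints": joint angles; "dq": joint speeds; "joint_efforts": joint torques, N m; "position": TCP position; "ee_rot": TCP orientation; "force": force on the tool from outside, world axes, zero at the start; "ft_torque": the same for the moment, N m; "width": opening from 0.0 (shut) to 1.0 (fully open); "gripper_force": force on a finger pad.
Only numpy, scipy, OpenCV 4.12 (cv2) and the standard library are available. Lean on these libraries where they do the work, as an engineer would, in place of code of your own. Each camera call takes 0.05 s, during which the arm holds its last target. There are 200 camera calls.

## Working session

There is one attempt and no reset: what is moved stays moved. The work goes in short steps, Python scripts to look and compute and a tool call to move; the robot and the scene stay as the last step left them, time stands still between calls to the robot, and variables do not carry over. Pictures are saved under pics/ and viewed, at most 10 in all, crops included, and the job is handed in when it is done.

Besides the shell and the picture viewer there is one more tool, called after "Request:" in YAML: its name, and indented under it one key for each argument. drive_tool: Moves the arm, as the interface text tells. Its arguments: {"type":"object","properties":{"commands":{"type":"array"},"newtons":{"type":"number"}},"required":["commands"]}

```bash
mkdir -p pics; ls
python3 - <<'E'
from cell import readout, cams
import cv2, numpy as np
np.set_printoptions(precision=4,suppress=True)
print(readout.observe())
for n in("side","top"):
    cv2.imwrite(f"pics/{n}0.png",cams.get_image(n)); print(n,cams.camera_info(n))
E
```

```text
pics
{'clock': 0.0, 'joints': array([-1.4276,  0.4352,  0.025 ,  1.5741, -0.0116,  1.134 , -0.0751]), 'dq': array([-0.0003, -0.0001, -0.0007,  0.    , -0.0001,  0.0001, -0.0008]), 'joint_efforts': array([  0.0002, -66.7856,   0.9849, -31.4468,  -0.0607,   0.0423,
         0.0002]), 'position': array([0.152 , 0.6057, 0.2259]), 'ee_rot': array([-0.3853, -3.1178,  0.0026]), 'force': array([ 0.0747, -0.4493, -0.9806]), 'ft_torque': array([-0.0097, -0.022 , -0.0036]), 'gripper_force': 0.0, 'width': 0.9976229828155458}
side {'camera_matrix': array([[443.1206,   0.    , 313.4479],
       [  0.    , 443.1206, 196.7476],
       [  0.    ,   0.    ,   1.    ]]), 'k1': 0.0352742166617925, 'R': array([[ 0.8252, -0.5649,  0.0007],
       [-0.389 , -0.5691, -0.7244],
       [ 0.4096,  0.5975, -0.6893]]), 't': array([-0.4308,  0.272 ,  0.9699])}
top {'camera_matrix': array([[444.6371,   0.    , 318.0544],
       [  0.    , 444.6371, 197.6795],
       [  0.    ,   0.    ,   1.    ]]), 'k1': -0.10797158184924416, 'R': array([[ 0.0244, -0.9995,  0.0194],
       [-0.9876, -0.0271, -0.1545],
       [ 0.1549, -0.0154, -0.9878]]), 't': array([-0.0383,  0.5232,  1.0133])}
```

View pics/top0.png

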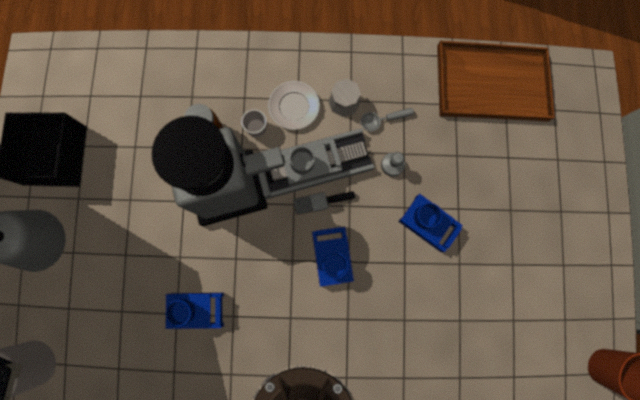

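View pics/side0.png

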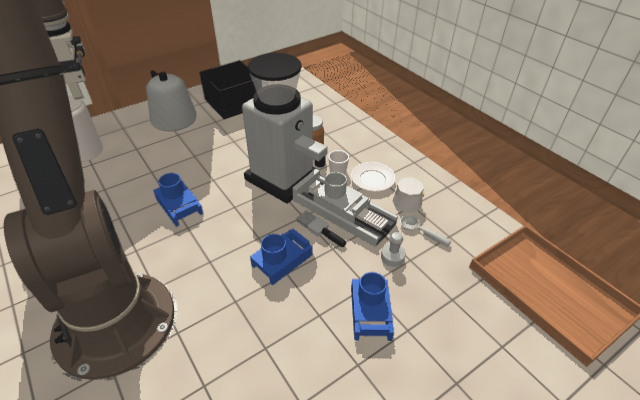

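The top view shows the track running from its open end near (368,158) left to the grinder at about (255,180). The tamper stands at (395,163), the brush at (325,200), and the blue ones are decoys. Next I'll zoom in on the track.

```bash
cat > h.py <<'E'
import numpy as np, cv2
from cell import cams
def undist(n,px):
    c=cams.camera_info(n);K=c["camera_matrix"];px=np.atleast_2d(np.array(px,float))
    d=(px-K[:2,2])/[K[0,0],K[1,1]]; u=d.copy()
    for _ in range(20): u=d/(1+c["k1"]*(u**2).sum(1,keepdims=True))
    return np.c_[u,np.ones(len(u))],c
def ray(n,px,z):
    u,c=undist(n,px);D=u@c["R"];C=-c["R"].T@c["t"]
    return C+D*((z-C[2])/D[:,2])[:,None]
def proj(n,X):
    c=cams.camera_info(n);p=np.atleast_2d(X)@c["R"].T+c["t"];u=p[:,:2]/p[:,2:]
    return u*(1+c["k1"]*(u**2).sum(1,keepdims=True))*c["camera_matrix"][0,0]+c["camera_matrix"][:2,2]
E
python3 - <<'E'
import cv2
t=cv2.imread("pics/top0.png")[125:225,245:405]; s=cv2.imread("pics/side0.png")[150:270,280:440]
cv2.imwrite("pics/t1.png",cv2.resize(t,None,fx=5,fy=5,interpolation=cv2.INTER_CUBIC))
cv2.imwrite("pics/s1.png",cv2.resize(s,None,fx=5,fy=5,interpolation=cv2.INTER_CUBIC))
E
```

```text
(no output)
```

View pics/t1.png

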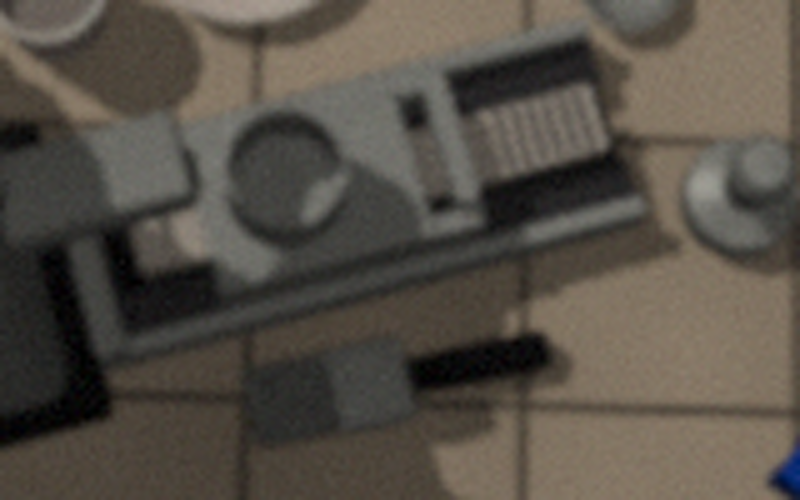

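View pics/s1.png

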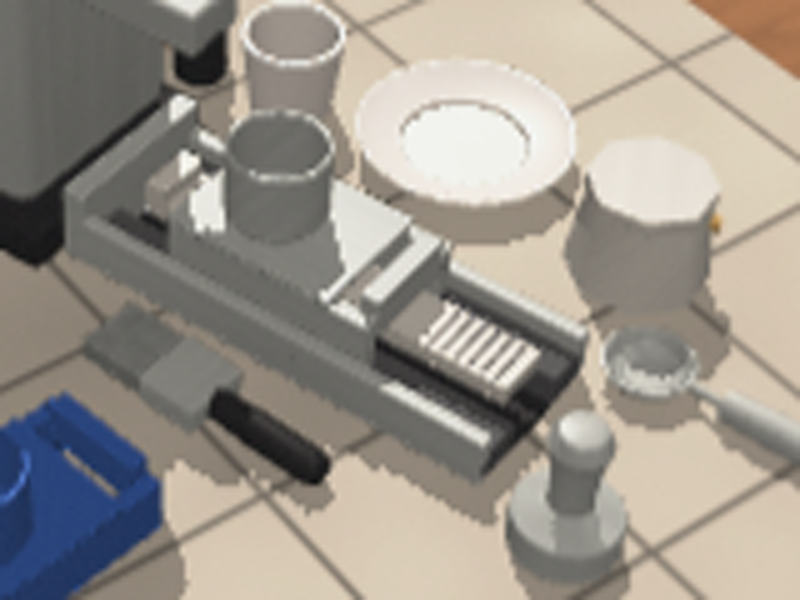

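Run:
```python
from h import *
np.set_printoptions(precision=4,suppress=True)
T=lambda *p:[245+(p[0]+.5)/5-.5,125+(p[1]+.5)/5-.5]
S=lambda *p:[280+(p[0]+.5)/5-.5,150+(p[1]+.5)/5-.5]
def pr(l,n,p,z): X=ray(n,p,z)[0];print(l,X);return X
a=pr("tongue end top","top",T(600,117),.037)
b=pr("tongue end side","side",S(524,368),.037)
r1=pr("railR outer far","top",T(115,345),.032);r2=pr("railR near","top",T(640,203),.032)
r3=pr("railL near","top",T(583,30),.032);r4=pr("railL","top",T(450,65),.032)
s1=pr("railR near side","side",S(488,437),.032);s2=pr("railL near side","side",S(583,337),.032)
s3=pr("railR far side","side",S(90,215),.032)
for p,q in((r1,r2),(r3,r4),(s3,s1)):
    d=p-q;d*=np.sign(d[1]);print("yaw",np.arctan2(d[1],d[0]))
pr("rear edge top","top",T(466,143),.065)
pr("rear edge side","side",S(408,277),.065)
pr("r corner","side",S(447,240),.065);pr("l corner","side",S(370,305),.065)
pr("cup rim top","top",T(285,177),.104);pr("cup rim side","side",S(279,147),.104)
pr("tamper base top","top",T(740,200),.012);pr("tamper base side","side",S(567,520),.015);
pr("tamper knob side","side",S(583,437),.075)
```

```text
tongue end top [ 0.6502 -0.1351  0.037 ]
tongue end side [ 0.6508 -0.1325  0.037 ]
railR outer far [0.5321 0.0961 0.032 ]
railR near [ 0.609  -0.1555  0.032 ]
railL near [ 0.6956 -0.1271  0.032 ]
railL [ 0.6756 -0.0618  0.032 ]
railR near side [ 0.6085 -0.1548  0.032 ]
railL near side [ 0.6942 -0.1298  0.032 ]
railR far side [0.5329 0.0931 0.032 ]
yaw 1.867632792397322
yaw 1.8683491872985754
yaw 1.8668652054574362
rear edge top [ 0.6277 -0.0684  0.065 ]
rear edge side [ 0.624  -0.0685  0.065 ]
r corner [ 0.6581 -0.0585  0.065 ]
l corner [ 0.5953 -0.0734  0.065 ]
cup rim top [0.5993 0.0155 0.104 ]
cup rim side [0.6019 0.0154 0.104 ]
tamper base top [ 0.6168 -0.2083  0.012 ]
tamper base side [ 0.6165 -0.2074  0.015 ]
tamper knob side [ 0.6175 -0.2065  0.075 ]
```

Both views agree: the dock's yaw is 1.868, its origin is about (0.6058, 0.0102), and the foot's middle is at x ≈ -15 mm. The top view shows the rear face at crop (466,143). Next I'll work out the waypoints around the grinder.

```bash
cat >> h.py <<'E'
from scipy.spatial.transform import Rotation as Ro
from cell import readout
O=np.array([.6058,.0102,0]);YAW=1.868
D=Ro.from_euler('z',YAW).as_matrix()
def rel(X,o=None):
    s=readout.observe();R=Ro.from_rotvec(s["ee_rot"]).as_matrix()
    return (R.T@(np.array(X)-s["position"])*100).round(2)
def dock(): 
    s=readout.observe();R=Ro.from_rotvec(s["ee_rot"]).as_matrix()
    print("t",s["clock"],"dock mm",(D.T@(s["position"]-O)*1000).round(1),"F dock",(D.T@s["force"]).round(1),"axes",(D.T@R).round(3).tolist(),"w",s["width"])
E
python3 - <<'E'
from h import *
print("grinder base",ray("top",[[265,205],[200,222],[175,205]],0.0).round(3).tolist())
print("hopper",ray("top",[[155,155],[190,193],[230,160]],.363).round(3).tolist())
R=Ro.from_rotvec(readout.observe()["ee_rot"]).as_matrix()
G=D@np.diag([1,-1,-1.]);print("turn",Ro.from_matrix(R.T@G).as_rotvec())
for X in([.1,.45,.48],[.30,.25,.48],[.42,.05,.48],[.52,-.07,.45],D@[-.105,0,.45]+O,D@[-.105,0,.08]+O):print(np.round(X,3),rel(X))
dock()
E
```

```text
grinder base [[0.509, 0.104, 0.0], [0.462, 0.262, 0.0], [0.503, 0.328, 0.0]]
hopper [[0.539, 0.256, 0.363], [0.476, 0.191, 0.363], [0.533, 0.128, 0.363]]
turn [-1.24980305e-03  7.88048821e-04  1.02769230e+00]
[0.1  0.45 0.48] [  1.25 -16.41 -25.37]
[0.3  0.25 0.48] [-23.02 -30.94 -25.35]
[0.42 0.05 0.48] [-39.52 -47.42 -25.33]
[ 0.52 -0.07  0.45] [-52.15 -56.62 -22.31]
[ 0.637 -0.09   0.45 ] [-63.94 -55.74 -22.31]
[ 0.637 -0.09   0.08 ] [-63.94 -55.69  14.69]
t 0.1 dock mm [702.3 259.5 226. ] F dock [-0.1  0.6 -0.6] axes [[0.517, 0.856, -0.001], [0.856, -0.517, 0.001], [-0.0, -0.001, -1.0]] w 0.999428418453581
```

Request:
drive_tool:
  commands:
    - [[0,0,0],[1,-8,-12],-1]
    - [[0,0,0],[1,-8,-12],-1]
    - [[0,0,0],[1,-8,-12],-1]
    - [[0,0,0],[1,-16,-25],-1]
    - [[0,0,0],[1,-16,-25],-1]
    - [[0,0,0],[1,-16,-25],-1]
    - [[0,0,0],[1,-16,-25],-1]
    - [[0,0,0],[1,-16,-25],-1]
    - [[0,0,0.3],[-23,-31,-25],-1]
    - [[0,0,0.3],[-23,-31,-25],-1]
    - [[0,0,0.3],[-23,-31,-25],-1]
    - [[0,0,0.3],[-23,-31,-25],-1]
    - [[0,0,0.3],[-23,-31,-25],-1]
    - [[0,0,0.3],[-23,-31,-25],-1]
    - [[0,0,0.3],[-23,-31,-25],-1]
    - [[0,0,0.3],[-23,-31,-25],-1]
  newtons: 10

```text
clock: 1.43
position: [0.3041, 0.2439, 0.477]
ee_rot: [0.861, 3.02, 0.001]
force: [-0.2, -0.3, 0.2]
width: 0.005
gripper_force: 0.0
```

Run:
```python
from h import *
R=Ro.from_rotvec(readout.observe()["ee_rot"]).as_matrix()
G=D@np.diag([1,-1,-1.]);print("turn",Ro.from_matrix(R.T@G).as_rotvec())
for X in([.42,.05,.48],[.52,-.07,.45],D@[-.105,0,.45]+O,D@[-.105,0,.2]+O):print(np.round(X,3),rel(X))
dock()
```

```text
turn [0.00115087 0.00086515 0.71780733]
[0.42 0.05 0.48] [-20.08 -10.36  -0.29]
[ 0.52 -0.07  0.45] [-34.9  -15.28   2.73]
[ 0.637 -0.09   0.45 ] [-45.86 -10.85   2.74]
[ 0.637 -0.09   0.2  ] [-45.83 -10.87  27.74]
t 1.4333 dock mm [311.8 220.  477. ] F dock [-0.3  0.3  0.2] axes [[0.753, 0.658, -0.0], [0.658, -0.753, -0.001], [-0.001, 0.001, -1.0]] w 0.005120643210312824
```

Request:
drive_tool:
  commands:
    - [[0,0,0.3],[-20,-10.4,0],-1]
    - [[0,0,0.3],[-20,-10.4,0],-1]
    - [[0,0,0.3],[-20,-10.4,0],-1]
    - [[0,0,0.3],[-20,-10.4,0],-1]
    - [[0,0,0.3],[-20,-10.4,0],-1]
    - [[0,0,0.3],[-20,-10.4,0],-1]
    - [[0,0,0.718],[-35,-15.3,2.7],-1]
    - [[0,0,0.718],[-35,-15.3,2.7],-1]
    - [[0,0,0.718],[-35,-15.3,2.7],-1]
    - [[0,0,0.718],[-35,-15.3,2.7],-1]
    - [[0,0,0.718],[-35,-15.3,2.7],-1]
    - [[0,0,0.718],[-45.9,-10.9,2.7],-1]
    - [[0,0,0.718],[-45.9,-10.9,2.7],-1]
    - [[0,0,0.718],[-45.9,-10.9,2.7],-1]
    - [[0,0,0.718],[-45.9,-10.9,2.7],-1]
    - [[0,0,0.718],[-45.9,-10.9,2.7],-1]

```text
clock: 2.77
position: [0.6366, -0.082, 0.4471]
ee_rot: [-1.855, -2.533, 0.006]
force: [-0.5, -0.6, 0.5]
width: 0.001
gripper_force: 0.0
```

Run:
```python
from h import *
R=Ro.from_rotvec(readout.observe()["ee_rot"]).as_matrix()
G=D@np.diag([1,-1,-1.]);print("turn",Ro.from_matrix(R.T@G).as_rotvec())
for X in(D@[-.105,0,.20]+O,D@[-.105,0,.06]+O):print(np.round(X,3),rel(X))
dock()
```

```text
turn [-0.00455991  0.00076557  0.00920749]
[ 0.637 -0.09   0.2  ] [-0.76 -0.14 24.71]
[ 0.637 -0.09   0.06 ] [-0.75 -0.07 38.71]
t 2.7667 dock mm [-97.1  -2.4 447.1] F dock [-0.5  0.6  0.5] axes [[1.0, 0.009, -0.001], [0.009, -1.0, 0.005], [-0.001, -0.005, -1.0]] w 0.0010601677617156444
```

Request:
drive_tool:
  commands:
    - [[0,0,0],[-0.8,0,10],-1]
    - [[0,0,0],[-0.8,0,20],-1]
    - [[0,0,0],[-0.8,0,30],-1]
    - [[0,0,0],[-0.8,0,35],-1]
    - [[0,0,0],[-0.8,0,35],-1]
    - [[0,0,0],[-0.8,0,35],-1]
    - [[0,0,0],[-0.8,0,35],-1]
    - [[0,0,0],[-0.8,0,35],-1]
    - [[0,0,0],[-0.8,0,35],-1]
    - [[0,0,0],[-0.8,0,35],-1]
    - [[0,0,0],[-0.8,0,35],-1]
    - [[0,0,0],[-0.8,0,35],-1]

```text
clock: 3.77
position: [0.6388, -0.0896, 0.1023]
ee_rot: [1.854, 2.533, 0.003]
force: [-0.2, 0.7, 0.6]
width: 0.004
gripper_force: 0.0
```

Run:
```python
from h import *
R=Ro.from_rotvec(readout.observe()["ee_rot"]).as_matrix()
G=D@np.diag([1,-1,-1.]);print("turn",Ro.from_matrix(R.T@G).as_rotvec())
for X in(D@[-.107,0,.045]+O,):print(np.round(X,3),rel(X))
dock()
t=cams.get_image("top")[125:225,245:405]; s=cams.get_image("side")[130:270,280:440]
a=cv2.resize(t,None,fx=3.5,fy=3.5,interpolation=cv2.INTER_CUBIC);b=cv2.resize(s,(a.shape[1]*5//7,350),interpolation=cv2.INTER_CUBIC)
cv2.imwrite("pics/c2.png",np.hstack([a[:,160:],b]))
```

```text
turn [0.00306553 0.00110622 0.01009325]
[ 0.637 -0.092  0.045] [-0.18 -0.25  5.73]
t 3.7667 dock mm [-105.1   -2.3  102.3] F dock [0.7 0.  0.6] axes [[1.0, 0.01, -0.001], [0.01, -1.0, -0.003], [-0.001, 0.003, -1.0]] w 0.004083929297800101
```

View pics/c2.png

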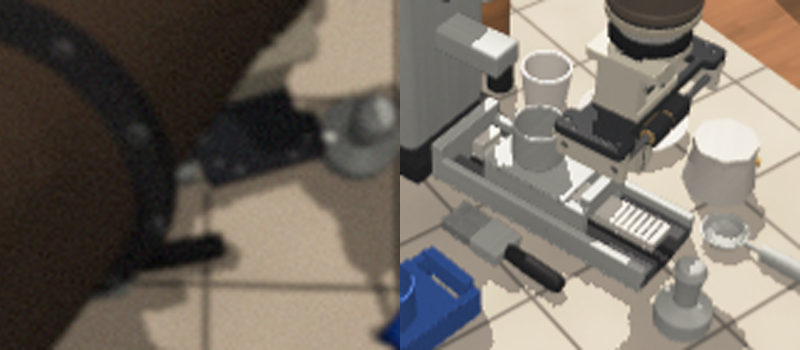

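The side view shows the shut fingers above the ribbed part of the tongue, behind the push bar and clear of the tamper. Next I'll press down.

Request:
drive_tool:
  commands:
    - [[0,0,0.01],[-0.2,-0.25,3],-1]
    - [[0,0,0.01],[-0.2,-0.25,5],-1]
    - [[0,0,0.01],[-0.2,-0.25,6],-1]
    - [[0,0,0.01],[-0.2,-0.25,6.4],-1]
    - [[0,0,0.01],[-0.2,-0.25,6.7],-1]
    - [[0,0,0.01],[-0.2,-0.25,7],-1]
    - [[0,0,0.01],[-0.2,-0.25,7.3],-1]
    - [[0,0,0.01],[-0.2,-0.25,7.5],-1]
    - [[0,0,0.01],[-0.2,-0.25,7.5],-1]
    - [[0,0,0.01],[-0.2,-0.25,7.5],-1]
    - [[0,0,0.01],[-0.2,-0.25,7.5],-1]
    - [[0,0,0.01],[-0.2,-0.25,7.5],-1]

```text
clock: 4.87
position: [0.6365, -0.0921, 0.0267]
ee_rot: [1.868, 2.525, 0.002]
force: [-4.6, 1.0, 6.9]
width: 0.006
gripper_force: 3.7
```

```bash
python3 -c "
from h import *
dock()"
```

```text
t 4.8667 dock mm [-106.8    0.6   26.7] F dock [2.3 4.1 6.9] axes [[1.0, -0.0, 0.0], [-0.0, -1.0, -0.001], [0.0, 0.001, -1.0]] w 0.005594585419711638
```

Request:
drive_tool:
  commands:
    - [[0,0,0],[0.3,0,0.1],-1]
    - [[0,0,0],[0.6,0,0.1],-1]
    - [[0,0,0],[0.9,0,0.1],-1]
    - [[0,0,0],[1.2,0,0.1],-1]
    - [[0,0,0],[1.5,0,0.1],-1]
    - [[0,0,0],[1.8,0,0.1],-1]
    - [[0,0,0],[2.1,0,0.1],-1]
    - [[0,0,0],[2.4,0,0.1],-1]
    - [[0,0,0],[2.7,0,0.1],-1]
    - [[0,0,0],[3,0,0.1],-1]
    - [[0,0,0],[3,0,0.1],-1]
    - [[0,0,0],[3,0,0.1],-1]

```text
clock: 5.87
position: [0.6304, -0.0661, 0.0269]
ee_rot: [1.866, 2.519, 0.002]
force: [0.3, -4.4, 7.7]
width: 0.006
gripper_force: 3.8
```

```bash
python3 -c "
from h import *
dock()
i=cams.get_image('side')[130:270,280:440];cv2.imwrite('pics/s3.png',cv2.resize(i,None,fx=4,fy=4,interpolation=cv2.INTER_CUBIC))"
```

```text
t 5.8667 dock mm [-80.2  -1.1  26.9] F dock [-4.3  1.   7.7] axes [[1.0, -0.001, -0.005], [-0.001, -1.0, -0.006], [-0.005, 0.006, -1.0]] w 0.005778701578363717
```

View pics/s3.png

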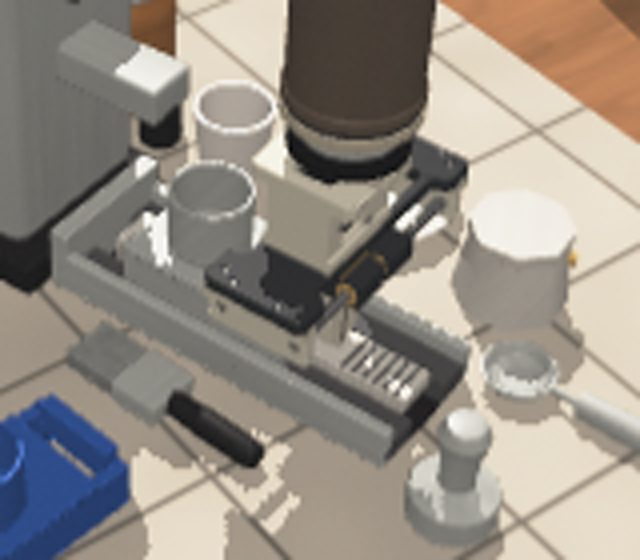

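The foot has moved about 10 mm and the tongue is held about 10 mm down. I'll keep pushing.

Request:
drive_tool:
  commands:
    - [[0,0,0],[0.3,0,0],-1]
    - [[0,0,0],[0.6,0,0],-1]
    - [[0,0,0],[0.9,0,0],-1]
    - [[0,0,0],[1.2,0,0],-1]
    - [[0,0,0],[1.5,0,0],-1]
    - [[0,0,0],[1.8,0,0],-1]
    - [[0,0,0],[2.1,0,0],-1]
    - [[0,0,0],[2.4,0,0],-1]
    - [[0,0,0],[2.7,0,0],-1]
    - [[0,0,0],[3,0,0],-1]
    - [[0,0,0],[3.3,0,0],-1]
    - [[0,0,0],[3.5,0,0],-1]
    - [[0,0,0],[3.5,0,0],-1]

```text
clock: 7.0
position: [0.6204, -0.0328, 0.027]
ee_rot: [1.866, 2.518, 0.003]
force: [1.8, -5.5, 7.7]
width: 0.001
gripper_force: 4.3
```

```bash
python3 -c "
from h import *
dock()"
```

```text
t 7.0 dock mm [-45.4  -1.4  27. ] F dock [-5.8 -0.2  7.7] axes [[1.0, -0.002, -0.005], [-0.002, -1.0, -0.006], [-0.005, 0.006, -1.0]] w 0.0014755128318512747
```

Request:
drive_tool:
  commands:
    - [[0,0,0],[0.2,0,0],-1]
    - [[0,0,0],[0.4,0,0],-1]
    - [[0,0,0],[0.6,0,0],-1]
    - [[0,0,0],[0.6,0,0],-1]
    - [[0,0,0],[0.6,0,0],-1]

```text
clock: 7.42
position: [0.619, -0.0282, 0.0271]
ee_rot: [1.866, 2.516, 0.002]
force: [3.3, -9.3, 6.3]
width: 0.001
gripper_force: 8.1
```

```bash
python3 -c "
from h import *
dock()"
```

```text
t 7.4167 dock mm [-40.6  -1.4  27.1] F dock [-9.9 -0.4  6.3] axes [[1.0, -0.002, -0.007], [-0.003, -1.0, -0.007], [-0.007, 0.007, -1.0]] w 0.0012291673482580083
```

Request:
drive_tool:
  commands:
    - [[0,0,0],[0.2,0,0],-1]
    - [[0,0,0],[0.4,0,0],-1]
    - [[0,0,0],[0.4,0,0],-1]

```text
clock: 7.67
position: [0.6191, -0.0282, 0.0279]
ee_rot: [1.866, 2.51, -0.001]
force: [5.1, -18.7, 6.2]
width: 0.006
gripper_force: 13.2
```

```bash
python3 -c "
from h import *
dock()"
```

```text
t 7.6667 dock mm [-40.6  -1.5  27.9] F dock [-19.3   0.6   6.2] axes [[1.0, -0.005, -0.012], [-0.005, -1.0, -0.008], [-0.012, 0.008, -1.0]] w 0.006059868274859554
```

It is against the stop: the force rises with no further motion. I'll back off, let the tongue rise, then lift clear.

Request:
drive_tool:
  commands:
    - [[0,0,0],[-0.6,0,0],-1]
    - [[0,0,0],[-1.2,0,0],-1]
    - [[0,0,0],[-1.6,0,0],-1]
    - [[0,0,0],[-1.8,0,-0.4],-1]
    - [[0,0,0],[-1.8,0,-0.9],-1]
    - [[0,0,0],[-1.8,0,-1.5],-1]
    - [[0,0,0],[-1.8,0,-3],-1]
    - [[0,0,0],[-1.8,0,-6],-1]
    - [[0,0,0],[-1.8,0,-10],-1]
    - [[0,0,0],[-1.8,0,-14],-1]
    - [[0,0,0],[-1.8,0,-18],-1]
    - [[0,0,0],[-6,0,-22],-1]
    - [[0,0,0],[-10,0,-24],-1]
    - [[0,0,0],[-14,0,-24],-1]
    - [[0,0,0],[-18,0,-24],-1]
    - [[0,0,0],[-18,0,-24],-1]
    - [[0,0,0],[-18,0,-24],-1]
    - [[0,0,0],[-18,0,-24],-1]

```text
clock: 9.17
position: [0.6666, -0.1943, 0.2646]
ee_rot: [1.871, 2.522, -0.0]
force: [-0.4, 1.5, 0.4]
width: 0.001
gripper_force: 0.0
```

```bash
python3 -c "
from h import *
dock()
i=cams.get_image('side')[130:270,280:440];cv2.imwrite('pics/s4.png',cv2.resize(i,None,fx=5,fy=4,interpolation=cv2.INTER_CUBIC))"
```

```text
t 9.1667 dock mm [-213.3    1.8  264.6] F dock [ 1.6 -0.1  0.4] axes [[1.0, -0.003, -0.001], [-0.003, -1.0, -0.001], [-0.001, 0.001, -1.0]] w 0.0012718362048286358
```

View pics/s4.png

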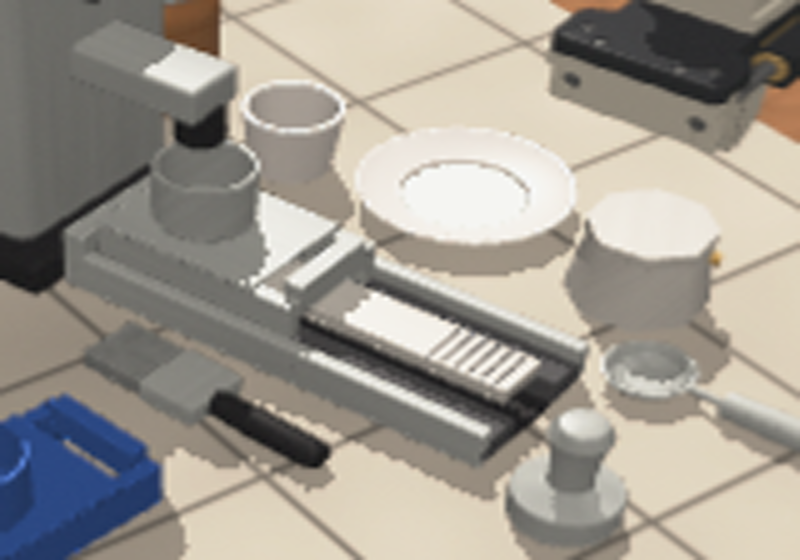

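The cup is under the spout with the foot against the stop. The tongue's near end is at crop (523,375), which is where it was at rest, and nothing else has moved.

```bash
python3 -c "
from cell import job
print(job.sign_off())"
```

```text
the job is handed in; nothing more can be done
None
```

The cup is fully home under the spout, the tongue is back up behind the foot's front bar with the arm clear, and the job was handed in at about 9 s; no verdict came back.

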